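# Put the torch away in the locked sliding-lid case

### The job

Put the flat aluminium torch away in the red case: draw the case's lock bolt fully out, slide the lid open, lay the torch flat on the floor of the case without dropping it, then slide the lid fully shut and push the bolt fully home again. Leave everything else on the console where it is.

Things in the scene. Friction and masses are not known exactly. Their poses are not given: they have to be found in the camera images.
- case: Red open-topped case 200 (x) x 118 (y) x 52 high, screwed to the slab, with a sliding lid. Origin: centre of its underside. x runs along its length, the way the lid slides open; z up. Walls and floor 6 thick: inside 188 x 106, floor 6 above the slab. A solid pedestal 58 high carries the bolt on its +y side: x 46 to 94, y 59 to 147.
- lid (a joint): How far the lid has slid along the case's +x, m: 0 shut, 0.14 fully open (stops at both). A red plate 200 x 116 x 8, top 60 above the slab. At 0.14 the case is uncovered from its -x wall to x = +40 and the lid overhangs the other end, 52 above the slab. Stays where left; friction about 2 N plus 6 N per m/s. Locked, it has 3 mm of play.
- lid_grip (a point): Centre of the lid's rib handle, moves with the lid: 12 thick along the case's x, 60 long along y, standing 26 above the lid's top (from 60 to 86 above the slab; this point is 73 above it). With the lid shut it is at x = -75, y = 0 in the case frame. Axes as the case's.
- bolt (a joint): How far the steel lock bolt is drawn out sideways along the case's +y, m: 0 fully home, 0.035 fully drawn (stops at both). Its tongue lies in front of the lid's lug; drawn over 0.024 it clears it and the lid can slide. It goes home again only with the lid within 3 mm of shut. Stays where left; friction about 2 N plus 6 N per m/s.
- bolt_grip (a point): Centre of the bolt's upright steel thumb tab, moves with the bolt: 14 thick along the case's y, 24 along x, from 73 to 103 above the slab (this point 88). With the bolt home it is at x = 70, y = 90 in the case frame. The flat bolt under it (18 wide, top 73 above the slab) runs over the lid's edge. Axes as the case's.
- torch: Flat lighter-shaped aluminium torch, a rounded bar 100 long (x) x 32 wide (y) x 20 high (z), lying flat, a round lens in its +x end, a dark seam round it and a black switch pad on top; 75 to 155 g. Origin at its centre, half-way up. It starts on the slab in any of four places, two either side of the case.
- multitool: Bystander: folded steel multi-tool, two parallel bars with a dark gap, 104 long (x) x 33 wide x 18 high. Origin: centre of its underside.
- paperweight: Bystander: glass paperweight, a squat dome 72 across, 45 high. Origin: centre of its underside.
- keys: Bystander: steel key ring 54 across with two keys, about 55 x 95 overall and 11 high. Origin: on the slab near its middle, nothing of it farther off than 52.
- diffuser: Bystander: amber glass bottle, 64 across, 150 high, upright. Origin: centre of its underside.
- mug: Bystander: white ceramic cup without a handle, 76 across, 95 high, upright. Origin: centre of its underside.
- lid_lug (a point): Centre of the block on the lid's +y edge that the bolt's tongue holds: 18 along x, 24 along y, from 60 to 76 above the slab; with the lid shut at x = 49, y = 45 in the case frame. Moves with the lid. Axes as the case's.
There are look-alikes about, which are no part of the job. Leave any yellow look-alike of the torch alone.

How it is judged:
On the way, in this order (a step that is already met when the one before it is completed fails the run):
1. the bolt is drawn out with the lid still shut (value of joint bolt above 0.024 m and value of joint lid below 0.008 m), for 0.1 s.
2. the lid is slid open (value of joint lid above 0.08 m), for 0.1 s.
3. the torch lies flat on the floor of the case, let go (x of torch in the frame of case between -0.094 and 0.094 m and y of torch in the frame of case between -0.053 and 0.053 m and z of torch in the frame of case between 0.01 and 0.022 m and contact force between the fingers and torch below 0.1 N and linear speed of torch below 0.05 m/s), for 0.2 s.
4. the lid is shut with the bolt still drawn (value of joint lid below 0.005 m and value of joint bolt above 0.02 m), for 0.1 s.
5. the bolt is home (value of joint bolt below 0.006 m and value of joint lid below 0.005 m), for 0.2 s.
At the end, for the whole second after the job is handed in: The torch lies at rest inside the case, flat on its floor (centre within 6 mm of the height it has lying flat), the lid is within 5 mm of shut and the bolt within 6 mm of fully home (all of step 5 and x of torch in the frame of case between -0.094 and 0.094 m and y of torch in the frame of case between -0.053 and 0.053 m and z of torch in the frame of case between 0.01 and 0.022 m and linear speed of torch below 0.02 m/s); the robot touches nothing.
It fails at once if the multi-tool, paperweight, keys, bottle or cup is shifted by more than 15 mm (distance of any of multitool, paperweight, keys, diffuser, mug from where it was at the start of the episode above 0.015 m).
It fails at once if the torch is dropped (moves faster than 0.6 m/s, out of the fingers) (linear speed of torch above 0.6 m/s and contact force between the fingers and torch below 0.05 N).
It also fails if it takes over 72 s, if anything falls off the work surface, if the arm or the gripper's body presses on something with over 40 N, if the wrist force passes 120 N, or if a joint passes its speed limit or range.

### The arm

A 6-joint arm with a two-finger parallel gripper is mounted at the origin on the work surface. World frame = base frame: x ahead of the robot, y to its left, z up, the work surface at z = 0. Lengths are in m, angles in rad, forces in N, time in s.
With the tool pointing down it reaches from about 0.35 to 0.85 m from the base axis. Payload 8.1 kg.
Tool frame: the origin (TCP) lies at the centre of the arm's flange, where the gripper is bolted on; the fingertips stand 186 mm ahead of it and the grasp point (between the pads) lies 167 mm ahead of it; z points along the fingers, y is the line along which they close (so a half turn about z gives the same grasp; the last joint's range is limited). The gripper opens to 93 mm and grips with 3 to 60 N. Pads are 15 mm wide; open, the fingers measure 128 mm over their backs; the gripper's body (75 mm by 188 mm) begins 65 mm behind the grasp point.
Start: joints at [1.087, 0.13, 1.488, -0, 1.523, -0.085], TCP at [0.233, 0.553, 0.405] pointing down, gripper open.
Joint ranges: [-2.96, 2.96], [-0.89, 2.26], [0.02, 2.5], [-1.34, 4.48], [0, 2.73], [-2.66, 2.66]. Speed limits (rad/s): [2.39, 2.39, 2.79, 3.14, 3.14, 3.14].

### API

Orientations are given as a rotation vector (axis times angle).
In Python, from plant import read_state, read_camera, camera_params, robot gives the robot as it stands.
- The arm moves only by the tool carry_out, never from a script. Its argument "targets" is a list of rows, each an object of numbers: "hand": the opening in per cent of the stroke, from 0 (shut) to 100 (fully open); "x", "y", "z": the shift along the tool's x, y, z in m; "ax", "ay", "az": the turn, a rotation vector about the tool's x, y, z in rad. In form: [{"hand": .., "x": .., "y": .., "z": .., "ax": .., "ay": .., "az": ..}, ...]. A call has 1 to 8 rows; each row is the pose to reach, as a shift and turn from the pose commanded when the call began, along the tool's axes at that moment; what a row does not reach only later rows make up. A row lasts 1/8 s, in which the tool goes at most 62.5 mm and 10.7 degrees, less where a joint would pass 70% of its speed; a pose out of reach is approached as far as the arm can. A call with a gripper value outside its range is refused whole. The fingers move at their own pace and stop on an object; "newtons" is the grip in N (left out, the last holds). Time passes only in rows, so rows that repeat a pose let the fingers close. It gives the time, the measured TCP pose, the force, the opening and the grip force at its end, in the units of the state.
- read_state(): the state, without advancing time (a new reading comes with each control period).
- read_camera(name): name is "side" or "top"; returns (picture, depth): 480x640x3 uint8, blue, green, red; 480x640 float32, m along the optical axis (not along the pixel's ray), 0 where there is no reading.
- camera_params(name): a dict with "fx", "fy", "cx", "cy" (pixels), "position" and "rotation" of the camera in the world. Camera axes: x right, y up, looking along -z (the intrinsics and any distortion apply to the point x, -y, -z); pixel columns grow to the right and rows downward; lengths in m; the calibration is good to about 2 mm. A picture is of the moment at which its call begins. camera_params takes no time and is no camera call.
- robot.close_job(): hands the job in; it is judged then, once.
The state is a dict: "t": time; "q": joint angles; "dq": joint speeds; "joint_torque": joint torques, N m; "tool_pos": TCP position; "orientation": TCP orientation; "force": force on the tool from outside, world axes, zero at the start; "wrist_torque": the same for the moment, N m; "opening": finger opening in m; "gripper_force": force on a finger pad.
Only numpy, scipy, OpenCV 4.12 (cv2) and the standard library are available. Lean on these libraries where they do the work, as an engineer would, in place of code of your own. Each camera call takes 0.05 s, during which the arm holds its last target. There are 200 camera calls.

## Working session

There is one attempt and no reset: what is moved stays moved. The work goes in short steps, Python scripts to look and compute and a tool call to move; the robot and the scene stay as the last step left them, time stands still between calls to the robot, and variables do not carry over. Pictures are saved under pics/ and viewed, at most 10 in all, crops included, and the job is handed in when it is done.

Besides the shell and the picture viewer there is one more tool, called after "Emit:" by a JSON object that holds its "name" and its "arguments". carry_out: Moves the arm, as the interface text tells. Its arguments: {"type":"object","properties":{"targets":{"type":"array","items":{"type":"object","properties":{"hand":{"type":"number"},"x":{"type":"number"},"y":{"type":"number"},"z":{"type":"number"},"ax":{"type":"number"},"ay":{"type":"number"},"az":{"type":"number"}}}},"newtons":{"type":"number"}},"required":["targets"]}

```bash
mkdir -p pics; ls
cat > h.py <<'E'
import numpy as np, cv2
from scipy.spatial.transform import Rotation as R
from plant import read_state, read_camera, camera_params, robot
def world(name,u,v,d=None,z=None):
    p=camera_params(name); M=np.array(p["rotation"]); 
    if M.shape!=(3,3): M=R.from_rotvec(M).as_matrix() if M.size==3 else M.reshape(3,3)
    r=M@np.array([(u-p["cx"])/p["fx"],-(v-p["cy"])/p["fy"],-1.0]); o=np.array(p["position"])
    return o+r*(d if d is not None else (z-o[2])/r[2])
E
python3 - <<'E'
from h import *
for n in("top","side"):
    im,d=read_camera(n); cv2.imwrite(f"pics/{n}0.png",im); np.save(f"{n}0.npy",d); print(n,camera_params(n))
s=read_state(); print(s)
E
```

```text
pics
top {'fx': 559.294479130938, 'fy': 559.294479130938, 'cx': 312.28789129082514, 'cy': 241.08064808378367, 'position': array([ 0.31013631, -0.02716369,  1.4666431 ]), 'rotation': array([ 0.12619834, -0.07996019, -1.59298067])}
side {'fx': 463.03987246791644, 'fy': 463.03987246791644, 'cx': 315.4642795498581, 'cy': 243.37283220364765, 'position': array([-0.06629947, -0.56592064,  0.88990602]), 'rotation': array([ 0.71641301, -0.29503277, -0.74402861])}
{'t': 0.1, 'q': array([ 1.08661007e+00,  1.31071281e-01,  1.48916269e+00, -1.87545984e-06,
        1.52300981e+00, -8.54101229e-02]), 'dq': array([ 0.00112614, -0.00064181, -0.00307609, -0.00034322,  0.00093315,
        0.00048834]), 'joint_torque': array([ 1.77050504e-03, -5.61338747e+01, -4.93098879e+01,  7.70953484e-02,
        2.89641065e-02, -2.90379194e-05]), 'tool_pos': array([0.23286313, 0.55274448, 0.4038049 ]), 'orientation': array([-6.22162009e-01, -3.07889742e+00,  2.48955799e-03]), 'force': array([-0.11123411, -0.62648868, -0.22669134]), 'wrist_torque': array([-0.00994147,  0.04102128, -0.02511845]), 'gripper_force': 0.0, 'opening': 0.09311775693041571}
```

View pics/top0.png

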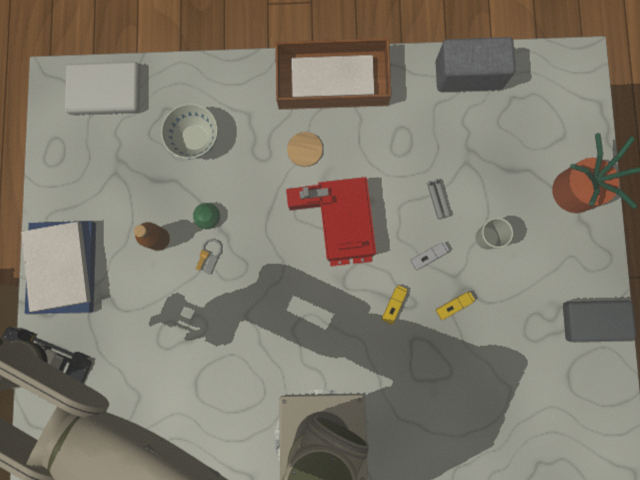

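View pics/side0.png

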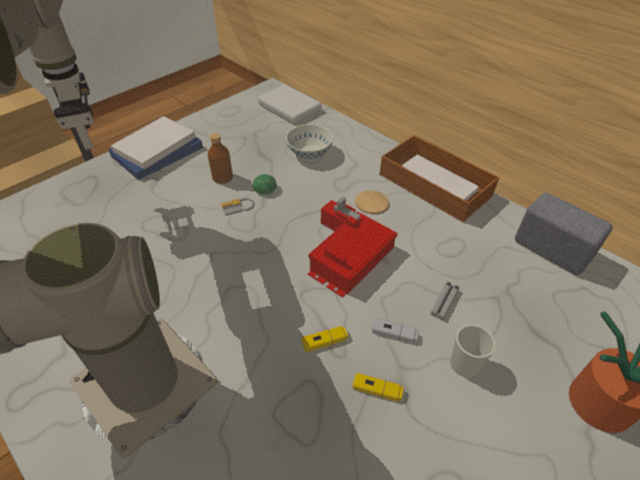

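The top view shows the case at about (350,222), with its handle rib near (355,245) and bolt tab near (314,192). The silver torch is at (431,255), the yellow look-alikes at (396,303) and (456,305), the multitool at (439,198) and the mug at (497,233). I'll enlarge it.

Run:
```python
from h import *
im=cv2.imread("pics/top0.png"); c=im[165:285,275:475]
cv2.imwrite("pics/crop0.png",cv2.resize(c,None,fx=4,fy=4,interpolation=cv2.INTER_CUBIC))
```

```text
(no output)
```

View pics/crop0.png

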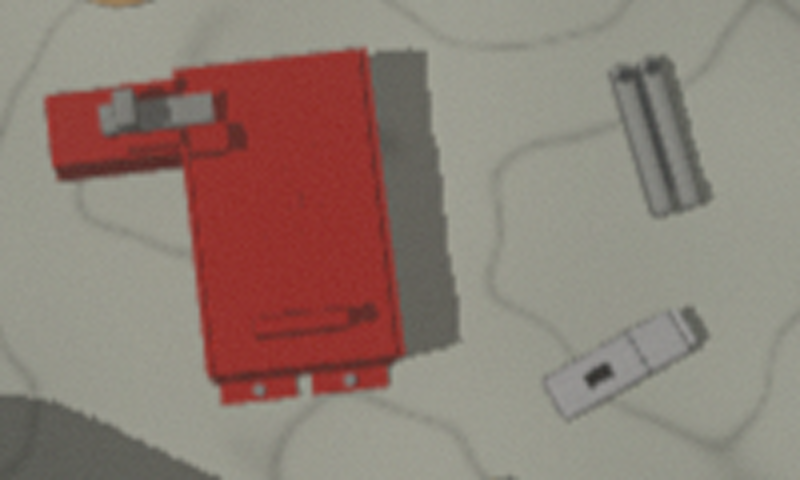

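The crop shows the lid top corners at crop (175,72), (365,50), (400,357) and (210,377). The torch corners are at (545,380), (568,420), (705,345) and (680,310), and the bolt tab is at about (124,110).

Run:
```python
from h import *
d=np.load("top0.npy")
f=lambda x,y,z: world("top",275+x/4-.4,165+y/4-.4,z=z)
L=np.array([f(*p,.06) for p in [(175,72),(365,50),(400,357),(210,377)]])
print(L.round(4)); c=L.mean(0); ax=(L[0]+L[1]-L[2]-L[3])/2; ay=(L[0]+L[3]-L[1]-L[2])/2
print("lid c",c,"len",np.linalg.norm(ax),np.linalg.norm(ay),"yaw",np.degrees(np.arctan2(ax[1],ax[0])),np.degrees(np.arctan2(-ay[0],ay[1])))
T=np.array([f(*p,.02) for p in [(545,380),(568,420),(700,348),(675,312)]])
t=(T[2]+T[3]-T[0]-T[1])/2; print("torch",T.mean(0),np.linalg.norm(t),np.degrees(np.arctan2(t[1],t[0])))
print("tab top",f(124,103,.103),"handle",f(302,320,.086))
for (x,y) in [(300,200),(124,105),(620,365),(500,100)]:
    u,v=275+x/4,165+y/4; print(x,y,world("top",u,v,d=d[int(v),int(u)]))
# mug & multitool & diffuser
print("mug",world("top",497,226,z=.09),"mt",f(660,135,.018))
```

```text
[[ 0.647  -0.007   0.06  ]
 [ 0.6578 -0.1293  0.06  ]
 [ 0.4591 -0.1443  0.06  ]
 [ 0.4495 -0.0243  0.06  ]]
lid c [ 0.55334436 -0.07624392  0.06      ] len 0.19876347960450289 0.12160036236097355 yaw 4.667513758510394 4.794703186600706
torch [ 0.4544229  -0.29046188  0.02      ] 0.09657327548808474 -63.4160715890641
tab top [0.61794063 0.02461593 0.103     ] handle [ 0.48099258 -0.08238901  0.086     ]
300 200 [ 0.55978961 -0.08548082  0.06222649]
124 105 [0.61485743 0.02354043 0.10642118]
620 365 [ 0.4528091  -0.28911758  0.02547843]
500 100 [ 0.6344282  -0.22303588  0.00105353]
mug [ 0.51708129 -0.44538112  0.09      ] mt [ 0.60528235 -0.32310627  0.018     ]
```

```bash
cat >> h.py <<'E'
C=np.array([.5535,-.0763]); YAW=4.7
def case(x,y):
    a=np.radians(YAW); return C+np.array([x*np.cos(a)-y*np.sin(a),x*np.sin(a)+y*np.cos(a)])
def go(x,y,ztip,phi):
    """shift/turn in tool axes to fingertip (x,y,ztip), finger-closing line at world angle phi deg"""
    s=read_state(); R0=R.from_rotvec(s["orientation"]); a=np.radians(phi)
    M=np.array([[-np.sin(a),np.cos(a),0],[np.cos(a),np.sin(a),0],[0,0,-1.]]); 
    M=np.column_stack([[np.cos(a+np.pi/2),np.sin(a+np.pi/2),0],[np.cos(a),np.sin(a),0],[0,0,-1]])
    print("shift",R0.inv().apply(np.array([x,y,ztip+.186])-s["tool_pos"]).round(4),"turn",(R0.inv()*R.from_matrix(M)).as_rotvec().round(4),
      "tip",(s["tool_pos"]+R0.apply([0,0,.186])).round(4),"F",s["force"].round(1),"open",round(s["opening"],4),"grip",round(s["gripper_force"],1),"t",s["t"])
E
python3 - <<'E'
from h import *
print(case(.07,.09)); go(.617,.022,.16,94.7)
E
```

```text
[0.61589015 0.01913306]
shift [-0.5601 -0.3398  0.0583] turn [-0.0016 -0.0005 -0.4808] tip [0.2327 0.5525 0.2178] F [-0.1 -0.6 -0.2] open 0.0931 grip 0.0 t 0.1
```

Emit:
{"name": "carry_out", "arguments": {"targets": [{"hand":70,"x":-0.56,"y":-0.34,"z":0,"az":-0.481},{"hand":70,"x":-0.56,"y":-0.34,"z":0,"az":-0.481},{"hand":70,"x":-0.56,"y":-0.34,"z":0,"az":-0.481},{"hand":70,"x":-0.56,"y":-0.34,"z":0,"az":-0.481},{"hand":70,"x":-0.56,"y":-0.34,"z":0,"az":-0.481},{"hand":70,"x":-0.56,"y":-0.34,"z":0,"az":-0.481},{"hand":70,"x":-0.56,"y":-0.34,"z":0,"az":-0.481},{"hand":70,"x":-0.56,"y":-0.34,"z":0,"az":-0.481}]}}

```text
schema error: expected keys hand, x, y, z, ax, ay, az
```

Emit:
{"name": "carry_out", "arguments": {"targets": [{"hand":60},{"hand":60}]}}

```text
schema error: expected keys hand, x, y, z, ax, ay, az
```

Run:
```python
from h import *
go(.617,.022,.14,94.7)
```

```text
shift [-0.5601 -0.3398  0.0783] turn [-0.0016 -0.0005 -0.4808] tip [0.2327 0.5525 0.2178] F [-0.1 -0.6 -0.2] open 0.0931 grip 0.0 t 0.1
```

Emit:
{"name": "carry_out", "arguments": {"targets": [{"hand":60,"x":-0.56,"y":-0.34,"z":0,"ax":0,"ay":0,"az":-0.481},{"hand":60,"x":-0.56,"y":-0.34,"z":0,"ax":0,"ay":0,"az":-0.481},{"hand":60,"x":-0.56,"y":-0.34,"z":0,"ax":0,"ay":0,"az":-0.481},{"hand":60,"x":-0.56,"y":-0.34,"z":0,"ax":0,"ay":0,"az":-0.481},{"hand":60,"x":-0.56,"y":-0.34,"z":0,"ax":0,"ay":0,"az":-0.481},{"hand":60,"x":-0.56,"y":-0.34,"z":0,"ax":0,"ay":0,"az":-0.481},{"hand":60,"x":-0.56,"y":-0.34,"z":0,"ax":0,"ay":0,"az":-0.481},{"hand":60,"x":-0.56,"y":-0.34,"z":0,"ax":0,"ay":0,"az":-0.481}], "newtons": 20}}

```text
t: 1.1
tool_pos: [0.5231, 0.1512, 0.4045]
orientation: [0.129, -3.139, -0.0]
force: [0.2, 0.7, 1.1]
opening: 0.0554
gripper_force: 0.0
```

Run:
```python
from h import *
go(.617,.022,.14,94.7)
```

```text
shift [-0.083  -0.1365  0.0785] turn [ 0.0001 -0.0003  0.0001] tip [0.5231 0.1512 0.2185] F [0.2 0.7 1.1] open 0.0554 grip 0.0 t 1.1
```

Emit:
{"name": "carry_out", "arguments": {"targets": [{"hand":60,"x":-0.083,"y":-0.136,"z":0.078,"ax":0,"ay":0,"az":0},{"hand":60,"x":-0.083,"y":-0.136,"z":0.078,"ax":0,"ay":0,"az":0},{"hand":60,"x":-0.083,"y":-0.136,"z":0.078,"ax":0,"ay":0,"az":0},{"hand":60,"x":-0.083,"y":-0.136,"z":0.078,"ax":0,"ay":0,"az":0},{"hand":60,"x":-0.083,"y":-0.136,"z":0.078,"ax":0,"ay":0,"az":0}]}}

```text
t: 1.72
tool_pos: [0.6161, 0.0245, 0.3264]
orientation: [0.128, -3.138, -0.001]
force: [-1.1, -0.8, -0.4]
opening: 0.0557
gripper_force: 0.0
```

Run:
```python
from h import *
go(.617,.022,.079,94.7)
a,_=read_camera("top"); b,_=read_camera("side")
k=lambda im,u,v:cv2.resize(im[v:v+100,u:u+130],(390,300),interpolation=cv2.INTER_CUBIC)
cv2.imwrite("pics/c1.png",np.hstack([k(a,260,150),k(b,290,150)]))
```

```text
shift [-0.0008 -0.0026  0.0614] turn [ 0.0005 -0.0011 -0.0003] tip [0.6159 0.0246 0.1404] F [-1.1 -0.8 -0.4] open 0.0557 grip 0.0 t 1.725
```

View pics/c1.png

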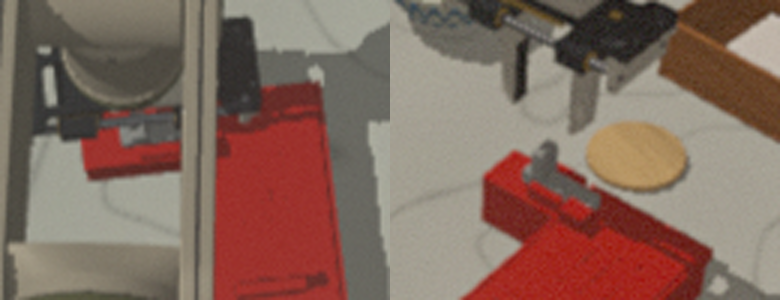

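The fingers stand above and either side of the tab (the tab is at about (545,160) in the right-hand half). Next I descend and close.

Emit:
{"name": "carry_out", "arguments": {"targets": [{"hand":60,"x":0,"y":-0.002,"z":0.05,"ax":0,"ay":0,"az":0},{"hand":60,"x":0,"y":-0.002,"z":0.061,"ax":0,"ay":0,"az":0},{"hand":60,"x":0,"y":-0.002,"z":0.061,"ax":0,"ay":0,"az":0},{"hand":5,"x":0,"y":-0.002,"z":0.061,"ax":0,"ay":0,"az":0},{"hand":5,"x":0,"y":-0.002,"z":0.061,"ax":0,"ay":0,"az":0},{"hand":5,"x":0,"y":-0.002,"z":0.061,"ax":0,"ay":0,"az":0},{"hand":5,"x":0,"y":-0.002,"z":0.061,"ax":0,"ay":0,"az":0},{"hand":5,"x":0,"y":-0.002,"z":0.061,"ax":0,"ay":0,"az":0}]}}

```text
t: 2.82
tool_pos: [0.6166, 0.0226, 0.2661]
orientation: [-0.129, 3.138, 0.001]
force: [0.3, 2.4, 2.2]
opening: 0.0139
gripper_force: 20.0
```

Run:
```python
from h import *
go(*case(.07,.125),.079,94.7)
```

```text
shift [0.0009 0.0316 0.0011] turn [0.0004 0.0005 0.0003] tip [0.6167 0.0227 0.0801] F [0.3 2.4 2.2] open 0.0139 grip 20.0 t 2.825
```

Emit:
{"name": "carry_out", "arguments": {"targets": [{"hand":5,"x":0,"y":0.01,"z":0,"ax":0,"ay":0,"az":0},{"hand":5,"x":0,"y":0.02,"z":0,"ax":0,"ay":0,"az":0},{"hand":5,"x":0,"y":0.03,"z":0,"ax":0,"ay":0,"az":0},{"hand":5,"x":0,"y":0.033,"z":0,"ax":0,"ay":0,"az":0},{"hand":5,"x":0,"y":0.034,"z":0,"ax":0,"ay":0,"az":0},{"hand":5,"x":0,"y":0.035,"z":0,"ax":0,"ay":0,"az":0},{"hand":5,"x":0,"y":0.035,"z":0,"ax":0,"ay":0,"az":0}]}}

```text
t: 3.7
tool_pos: [0.6137, 0.056, 0.2659]
orientation: [-0.129, 3.139, -0.005]
force: [-0.8, -10.5, 3.8]
opening: 0.0145
gripper_force: 20.0
```

Run:
```python
from h import *
go(*case(.07,.125),.079,94.7)
```

```text
shift [ 0.0009 -0.0019  0.001 ] turn [-0.0031  0.0001 -0.0002] tip [0.6138 0.0554 0.0799] F [ -0.8 -10.5   3.8] open 0.0145 grip 20.0 t 3.7
```

Emit:
{"name": "carry_out", "arguments": {"targets": [{"hand":50,"x":0,"y":-0.001,"z":0,"ax":0,"ay":0,"az":0},{"hand":50,"x":0,"y":-0.001,"z":0,"ax":0,"ay":0,"az":0},{"hand":50,"x":0,"y":-0.001,"z":-0.06,"ax":0,"ay":0,"az":0},{"hand":50,"x":0,"y":-0.001,"z":-0.06,"ax":0,"ay":0,"az":0},{"hand":50,"x":0,"y":-0.001,"z":-0.06,"ax":0,"ay":0,"az":0}]}}

```text
t: 4.32
tool_pos: [0.6137, 0.0567, 0.3259]
orientation: [-0.13, 3.138, 0.001]
force: [0.3, -0.8, -1.7]
opening: 0.0466
gripper_force: 0.0
```

Run:
```python
from h import *
go(*case(-.074,0.001),.12,4.7)
```

```text
shift [ 0.1449 -0.1265  0.0197] turn [8.0000e-04 2.0000e-04 1.5714e+00] tip [0.6138 0.0567 0.1399] F [ 0.3 -0.8 -1.7] open 0.0466 grip 0.0 t 4.325
```

Emit:
{"name": "carry_out", "arguments": {"targets": [{"hand":50,"x":0.145,"y":-0.126,"z":0,"ax":0,"ay":0,"az":1.571},{"hand":50,"x":0.145,"y":-0.126,"z":0,"ax":0,"ay":0,"az":1.571},{"hand":50,"x":0.145,"y":-0.126,"z":0,"ax":0,"ay":0,"az":1.571},{"hand":50,"x":0.145,"y":-0.126,"z":0,"ax":0,"ay":0,"az":1.571},{"hand":50,"x":0.145,"y":-0.126,"z":0.02,"ax":0,"ay":0,"az":1.571},{"hand":50,"x":0.145,"y":-0.126,"z":0.02,"ax":0,"ay":0,"az":1.571},{"hand":50,"x":0.145,"y":-0.126,"z":0.02,"ax":0,"ay":0,"az":1.571},{"hand":50,"x":0.145,"y":-0.126,"z":0.02,"ax":0,"ay":0,"az":1.571}]}}

```text
t: 5.32
tool_pos: [0.4788, -0.0809, 0.3038]
orientation: [-2.05, -2.376, 0.002]
force: [-0.2, 0.3, -0.1]
opening: 0.0466
gripper_force: 0.0
```

Run:
```python
from h import *
go(*case(-.074,0.001),.067,4.7)
```

```text
shift [-0.0007  0.001   0.0508] turn [-0.003  -0.0015  0.0649] tip [ 0.4782 -0.0806  0.1178] F [-0.2  0.3 -0.1] open 0.0466 grip 0.0 t 5.325
```

Emit:
{"name": "carry_out", "arguments": {"targets": [{"hand":50,"x":0,"y":0.001,"z":0.03,"ax":0,"ay":0,"az":0.072},{"hand":50,"x":0,"y":0.001,"z":0.05,"ax":0,"ay":0,"az":0.072},{"hand":50,"x":0,"y":0.001,"z":0.05,"ax":0,"ay":0,"az":0.072},{"hand":5,"x":0,"y":0.001,"z":0.05,"ax":0,"ay":0,"az":0.072},{"hand":5,"x":0,"y":0.001,"z":0.05,"ax":0,"ay":0,"az":0.072},{"hand":5,"x":0,"y":0.001,"z":0.05,"ax":0,"ay":0,"az":0.072},{"hand":5,"x":0,"y":0.001,"z":0.05,"ax":0,"ay":0,"az":0.072}]}}

```text
t: 6.2
tool_pos: [0.4806, -0.0811, 0.2563]
orientation: [2.129, 2.309, 0.001]
force: [1.5, 0.1, 1.7]
opening: 0.0116
gripper_force: 20.0
```

Run:
```python
from h import *
go(*case(.065,0.001),.067,4.7)
```

```text
shift [-0.      0.138   0.0034] turn [ 0.0008  0.0003 -0.001 ] tip [ 0.4808 -0.0812  0.0703] F [1.5 0.1 1.7] open 0.0116 grip 20.0 t 6.2
```

Emit:
{"name": "carry_out", "arguments": {"targets": [{"hand":5,"x":0,"y":0.015,"z":0,"ax":0,"ay":0,"az":0},{"hand":5,"x":0,"y":0.035,"z":0,"ax":0,"ay":0,"az":0},{"hand":5,"x":0,"y":0.06,"z":0,"ax":0,"ay":0,"az":0},{"hand":5,"x":0,"y":0.085,"z":0,"ax":0,"ay":0,"az":0},{"hand":5,"x":0,"y":0.11,"z":0,"ax":0,"ay":0,"az":0},{"hand":5,"x":0,"y":0.13,"z":0,"ax":0,"ay":0,"az":0},{"hand":5,"x":0,"y":0.137,"z":0,"ax":0,"ay":0,"az":0},{"hand":5,"x":0,"y":0.137,"z":0,"ax":0,"ay":0,"az":0}]}}

```text
t: 7.2
tool_pos: [0.6176, -0.0694, 0.2563]
orientation: [2.129, 2.31, 0.002]
force: [1.7, 4.5, 3.3]
opening: 0.0122
gripper_force: 20.0
```

Emit:
{"name": "carry_out", "arguments": {"targets": [{"hand":60,"x":0,"y":0,"z":0,"ax":0,"ay":0,"az":0},{"hand":60,"x":0,"y":0,"z":0,"ax":0,"ay":0,"az":0},{"hand":60,"x":0,"y":0,"z":-0.06,"ax":0,"ay":0,"az":0},{"hand":60,"x":0,"y":0,"z":-0.11,"ax":0,"ay":0,"az":0},{"hand":60,"x":0,"y":0,"z":-0.11,"ax":0,"ay":0,"az":0},{"hand":60,"x":0,"y":0,"z":-0.11,"ax":0,"ay":0,"az":0}]}}

```text
t: 7.95
tool_pos: [0.6167, -0.0702, 0.3653]
orientation: [-2.13, -2.309, 0.001]
force: [0.2, -0.2, -0.4]
opening: 0.0558
gripper_force: 0.0
```

Run:
```python
from h import *
go(.4545,-.290,.1,26.6)
```

```text
shift [-0.206  -0.1793  0.0794] turn [-4.000e-04  1.000e-04 -3.836e-01] tip [ 0.6166 -0.0703  0.1793] F [ 0.2 -0.2 -0.4] open 0.0558 grip 0.0 t 7.95
```

Emit:
{"name": "carry_out", "arguments": {"targets": [{"hand":70,"x":-0.206,"y":-0.179,"z":0,"ax":0,"ay":0,"az":-0.384},{"hand":70,"x":-0.206,"y":-0.179,"z":0,"ax":0,"ay":0,"az":-0.384},{"hand":70,"x":-0.206,"y":-0.179,"z":0.02,"ax":0,"ay":0,"az":-0.384},{"hand":70,"x":-0.206,"y":-0.179,"z":0.08,"ax":0,"ay":0,"az":-0.384},{"hand":70,"x":-0.206,"y":-0.179,"z":0.08,"ax":0,"ay":0,"az":-0.384},{"hand":70,"x":-0.206,"y":-0.179,"z":0.08,"ax":0,"ay":0,"az":-0.384},{"hand":70,"x":-0.206,"y":-0.179,"z":0.08,"ax":0,"ay":0,"az":-0.384},{"hand":70,"x":-0.206,"y":-0.179,"z":0.08,"ax":0,"ay":0,"az":-0.384}]}}

```text
t: 8.95
tool_pos: [0.4561, -0.2892, 0.2865]
orientation: [1.648, 2.674, 0.0]
force: [-0.2, 1.0, 0.6]
opening: 0.0651
gripper_force: 0.0
```

Run:
```python
from h import *
go(.4545,-.290,.004,26.6)
a,_=read_camera("top"); b,_=read_camera("side")
k=lambda im,u,v:cv2.resize(im[v:v+150,u:u+195],(390,300),interpolation=cv2.INTER_CUBIC)
cv2.imwrite("pics/c2.png",np.hstack([k(a,290,140),k(b,290,200)]))
```

```text
shift [ 0.0001 -0.0019  0.0965] turn [0.0007 0.0009 0.002 ] tip [ 0.4563 -0.2892  0.1005] F [-0.2  1.   0.6] open 0.0651 grip 0.0 t 8.95
```

View pics/c2.png

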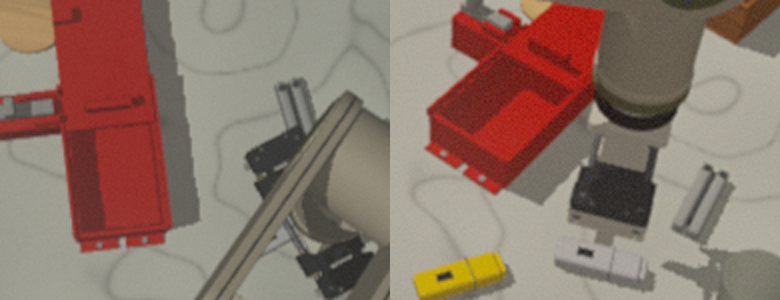

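The lid is fully open and the gripper is centred over the torch (right-hand half, torch at about (600,255)). Next I descend and grip.

Emit:
{"name": "carry_out", "arguments": {"targets": [{"hand":70,"x":0,"y":-0.001,"z":0.05,"ax":0,"ay":0,"az":0},{"hand":70,"x":0,"y":-0.001,"z":0.085,"ax":0,"ay":0,"az":0},{"hand":70,"x":0,"y":-0.001,"z":0.096,"ax":0,"ay":0,"az":0},{"hand":70,"x":0,"y":-0.001,"z":0.096,"ax":0,"ay":0,"az":0},{"hand":15,"x":0,"y":-0.001,"z":0.096,"ax":0,"ay":0,"az":0},{"hand":15,"x":0,"y":-0.001,"z":0.096,"ax":0,"ay":0,"az":0},{"hand":15,"x":0,"y":-0.001,"z":0.096,"ax":0,"ay":0,"az":0},{"hand":15,"x":0,"y":-0.001,"z":0.096,"ax":0,"ay":0,"az":0}], "newtons": 25}}

```text
t: 10.05
tool_pos: [0.4546, -0.2904, 0.1904]
orientation: [1.649, 2.673, 0.0]
force: [0.6, 0.6, 3.6]
opening: 0.0315
gripper_force: 25.0
```

Emit:
{"name": "carry_out", "arguments": {"targets": [{"hand":15,"x":0,"y":0,"z":0,"ax":0,"ay":0,"az":0},{"hand":15,"x":0,"y":0,"z":-0.05,"ax":0,"ay":0,"az":0},{"hand":15,"x":0,"y":0,"z":-0.1,"ax":0,"ay":0,"az":0},{"hand":15,"x":0,"y":0,"z":-0.13,"ax":0,"ay":0,"az":0},{"hand":15,"x":0,"y":0,"z":-0.13,"ax":0,"ay":0,"az":0},{"hand":15,"x":0,"y":0,"z":-0.13,"ax":0,"ay":0,"az":0}]}}

```text
t: 10.8
tool_pos: [0.4539, -0.2899, 0.3181]
orientation: [-1.649, -2.672, -0.0]
force: [-0.6, 0.8, -1.5]
opening: 0.0319
gripper_force: 25.0
```

Run:
```python
from h import *
go(*case(-.03,0.001),.134,94.7)
```

```text
shift [ 0.1584  0.1573 -0.0018] turn [ 3.0000e-04 -2.3000e-03 -1.1879e+00] tip [ 0.4536 -0.2897  0.1321] F [-0.6  0.8 -1.5] open 0.0319 grip 25.0 t 10.8
```

Gripped at 32 mm. I carry it over at moderate speed.

Emit:
{"name": "carry_out", "arguments": {"targets": [{"hand":15,"x":0.022,"y":0.022,"z":0,"ax":0,"ay":0,"az":-0.15},{"hand":15,"x":0.044,"y":0.044,"z":0,"ax":0,"ay":0,"az":-0.3},{"hand":15,"x":0.066,"y":0.066,"z":0,"ax":0,"ay":0,"az":-0.45},{"hand":15,"x":0.088,"y":0.088,"z":0,"ax":0,"ay":0,"az":-0.6},{"hand":15,"x":0.11,"y":0.11,"z":0,"ax":0,"ay":0,"az":-0.75},{"hand":15,"x":0.132,"y":0.132,"z":0,"ax":0,"ay":0,"az":-0.9},{"hand":15,"x":0.15,"y":0.15,"z":0,"ax":0,"ay":0,"az":-1.05},{"hand":15,"x":0.158,"y":0.157,"z":0,"ax":0,"ay":0,"az":-1.188}]}}

```text
t: 11.8
tool_pos: [0.5233, -0.077, 0.3169]
orientation: [0.139, -3.134, -0.002]
force: [-0.2, 0.3, -0.8]
opening: 0.0316
gripper_force: 25.0
```

Emit:
{"name": "carry_out", "arguments": {"targets": [{"hand":15,"x":0,"y":0,"z":0,"ax":0,"ay":0,"az":0},{"hand":15,"x":0,"y":0,"z":0,"ax":0,"ay":0,"az":0}]}}

```text
t: 12.05
tool_pos: [0.5234, -0.0789, 0.3184]
orientation: [0.124, -3.137, -0.001]
force: [-0.1, -0.2, -1.0]
opening: 0.032
gripper_force: 25.0
```

Run:
```python
from h import *
go(*case(-.03,0.001),.011,94.7)
a,_=read_camera("top"); b,_=read_camera("side")
k=lambda im,u,v:cv2.resize(im[v:v+120,u:u+156],(390,300),interpolation=cv2.INTER_CUBIC)
cv2.imwrite("pics/c3.png",np.hstack([k(a,290,160),k(b,270,180)]))
```

```text
shift [-0.0005  0.0011  0.1214] turn [ 0.0005 -0.0023 -0.0031] tip [ 0.5229 -0.0788  0.1324] F [-0.1 -0.2 -1. ] open 0.032 grip 25.0 t 12.05
```

View pics/c3.png

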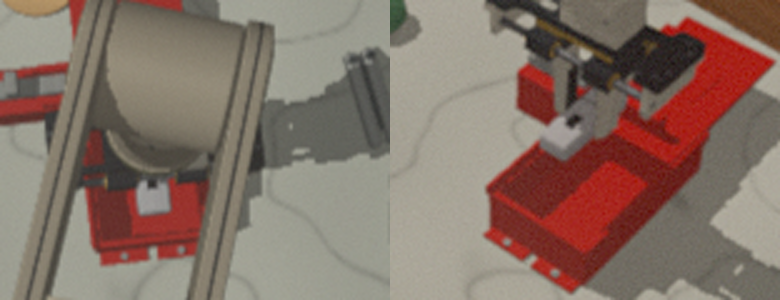

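The torch is level and centred above the open half of the case, so I lower it.

Emit:
{"name": "carry_out", "arguments": {"targets": [{"hand":15,"x":0,"y":0.001,"z":0.02,"ax":0,"ay":0,"az":0},{"hand":15,"x":0,"y":0.001,"z":0.045,"ax":0,"ay":0,"az":0},{"hand":15,"x":0,"y":0.001,"z":0.07,"ax":0,"ay":0,"az":0},{"hand":15,"x":0,"y":0.001,"z":0.095,"ax":0,"ay":0,"az":0},{"hand":15,"x":0,"y":0.001,"z":0.11,"ax":0,"ay":0,"az":0},{"hand":15,"x":0,"y":0.001,"z":0.117,"ax":0,"ay":0,"az":0},{"hand":15,"x":0,"y":0.001,"z":0.12,"ax":0,"ay":0,"az":0},{"hand":15,"x":0,"y":0.001,"z":0.121,"ax":0,"ay":0,"az":0}]}}

```text
t: 13.15
tool_pos: [0.5242, -0.0777, 0.1994]
orientation: [-0.129, 3.138, -0.001]
force: [-0.5, 0.0, -1.0]
opening: 0.0314
gripper_force: 25.0
```

Emit:
{"name": "carry_out", "arguments": {"targets": [{"hand":15,"x":0,"y":0,"z":0.001,"ax":0,"ay":0,"az":0},{"hand":15,"x":0,"y":0,"z":0.001,"ax":0,"ay":0,"az":0}]}}

```text
t: 13.4
tool_pos: [0.524, -0.0776, 0.1982]
orientation: [-0.129, 3.138, -0.0]
force: [0.1, 0.0, -1.6]
opening: 0.0316
gripper_force: 25.0
```

Emit:
{"name": "carry_out", "arguments": {"targets": [{"hand":15,"x":0,"y":0,"z":0.001,"ax":0,"ay":0,"az":0},{"hand":15,"x":0,"y":0,"z":0.0015,"ax":0,"ay":0,"az":0},{"hand":15,"x":0,"y":0,"z":0.002,"ax":0,"ay":0,"az":0},{"hand":15,"x":0,"y":0,"z":0.002,"ax":0,"ay":0,"az":0}]}}

```text
t: 13.9
tool_pos: [0.5239, -0.0776, 0.1963]
orientation: [-0.129, 3.139, -0.0]
force: [-3.5, 1.6, 6.0]
opening: 0.0318
gripper_force: 25.0
```

On the floor (+6 N). Release and lift.

Emit:
{"name": "carry_out", "arguments": {"targets": [{"hand":50,"x":0,"y":0,"z":0,"ax":0,"ay":0,"az":0},{"hand":50,"x":0,"y":0,"z":0,"ax":0,"ay":0,"az":0},{"hand":50,"x":0,"y":0,"z":0,"ax":0,"ay":0,"az":0},{"hand":50,"x":0,"y":0,"z":0,"ax":0,"ay":0,"az":0},{"hand":50,"x":0,"y":0,"z":-0.05,"ax":0,"ay":0,"az":0},{"hand":50,"x":0,"y":0,"z":-0.1,"ax":0,"ay":0,"az":0},{"hand":50,"x":0,"y":0,"z":-0.12,"ax":0,"ay":0,"az":0},{"hand":50,"x":0,"y":0,"z":-0.12,"ax":0,"ay":0,"az":0}]}}

```text
t: 14.9
tool_pos: [0.5246, -0.0778, 0.3179]
orientation: [-0.129, 3.135, -0.002]
force: [-0.3, -0.3, -1.3]
opening: 0.0465
gripper_force: 0.0
```

Run:
```python
from h import *
print(case(.065,.001)); go(.6167,-.0700,.13,4.7)
```

```text
[ 0.61819949 -0.06997736]
shift [-0.0924  0.0002  0.0023] turn [0.0022 0.0044 1.571 ] tip [ 0.5254 -0.078   0.1319] F [-0.3 -0.3 -1.3] open 0.0465 grip 0.0 t 14.9
```

Emit:
{"name": "carry_out", "arguments": {"targets": [{"hand":50,"x":-0.092,"y":0,"z":0,"ax":0,"ay":0,"az":1.571},{"hand":50,"x":-0.092,"y":0,"z":0,"ax":0,"ay":0,"az":1.571},{"hand":50,"x":-0.092,"y":0,"z":0,"ax":0,"ay":0,"az":1.571},{"hand":50,"x":-0.092,"y":0,"z":0,"ax":0,"ay":0,"az":1.571},{"hand":50,"x":-0.092,"y":0,"z":0,"ax":0,"ay":0,"az":1.571},{"hand":50,"x":-0.092,"y":0,"z":0,"ax":0,"ay":0,"az":1.571},{"hand":50,"x":-0.092,"y":0,"z":0,"ax":0,"ay":0,"az":1.571},{"hand":50,"x":-0.092,"y":0,"z":0,"ax":0,"ay":0,"az":1.571}]}}

```text
t: 15.9
tool_pos: [0.6148, -0.0699, 0.3131]
orientation: [-2.051, -2.376, 0.003]
force: [-0.4, 0.1, 0.1]
opening: 0.0465
gripper_force: 0.0
```

Emit:
{"name": "carry_out", "arguments": {"targets": [{"hand":50,"x":0,"y":0,"z":0,"ax":0,"ay":0,"az":0.077},{"hand":50,"x":0,"y":0,"z":0,"ax":0,"ay":0,"az":0.077},{"hand":50,"x":0,"y":0,"z":0,"ax":0,"ay":0,"az":0.077}]}}

```text
t: 16.27
tool_pos: [0.6152, -0.07, 0.3145]
orientation: [-2.132, -2.305, 0.002]
force: [0.6, -0.1, -0.4]
opening: 0.0462
gripper_force: 0.0
```

Run:
```python
from h import *
go(.6167,-.0700,.070,4.7)
a,_=read_camera("top"); b,_=read_camera("side")
k=lambda im,u,v:cv2.resize(im[v:v+120,u:u+156],(390,300),interpolation=cv2.INTER_CUBIC)
cv2.imwrite("pics/c4.png",np.hstack([k(a,290,160),k(b,270,180)]))
```

```text
shift [-0.0001  0.0016  0.0585] turn [-0.0017 -0.0005 -0.0042] tip [ 0.6148 -0.07    0.1285] F [ 0.6 -0.1 -0.4] open 0.0462 grip 0.0 t 16.275
```

View pics/c4.png

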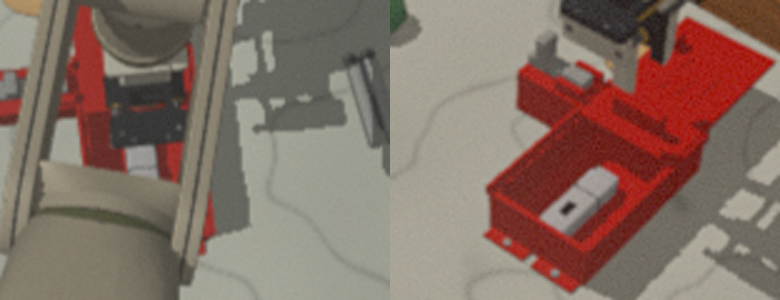

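The torch lies flat in the case (about (585,205)) and the gripper is above the handle.

Emit:
{"name": "carry_out", "arguments": {"targets": [{"hand":50,"x":0,"y":0.0015,"z":0.04,"ax":0,"ay":0,"az":0},{"hand":50,"x":0,"y":0.0015,"z":0.058,"ax":0,"ay":0,"az":0},{"hand":50,"x":0,"y":0.0015,"z":0.058,"ax":0,"ay":0,"az":0},{"hand":5,"x":0,"y":0.0015,"z":0.058,"ax":0,"ay":0,"az":0},{"hand":5,"x":0,"y":0.0015,"z":0.058,"ax":0,"ay":0,"az":0},{"hand":5,"x":0,"y":0.0015,"z":0.058,"ax":0,"ay":0,"az":0},{"hand":5,"x":0,"y":0.0015,"z":0.058,"ax":0,"ay":0,"az":0}], "newtons": 20}}

```text
t: 17.25
tool_pos: [0.6172, -0.07, 0.2584]
orientation: [2.135, 2.304, 0.001]
force: [-0.7, 0.3, 2.7]
opening: 0.0118
gripper_force: 20.0
```

Emit:
{"name": "carry_out", "arguments": {"targets": [{"hand":5,"x":0,"y":-0.015,"z":0,"ax":0,"ay":0,"az":0},{"hand":5,"x":0,"y":-0.035,"z":0,"ax":0,"ay":0,"az":0},{"hand":5,"x":0,"y":-0.06,"z":0,"ax":0,"ay":0,"az":0},{"hand":5,"x":0,"y":-0.085,"z":0,"ax":0,"ay":0,"az":0},{"hand":5,"x":0,"y":-0.11,"z":0,"ax":0,"ay":0,"az":0},{"hand":5,"x":0,"y":-0.128,"z":0,"ax":0,"ay":0,"az":0},{"hand":5,"x":0,"y":-0.136,"z":0,"ax":0,"ay":0,"az":0},{"hand":5,"x":0,"y":-0.136,"z":0,"ax":0,"ay":0,"az":0}]}}

```text
t: 18.25
tool_pos: [0.481, -0.0813, 0.2584]
orientation: [2.134, 2.302, -0.002]
force: [-1.5, -6.9, 1.5]
opening: 0.0122
gripper_force: 20.0
```

Emit:
{"name": "carry_out", "arguments": {"targets": [{"hand":5,"x":0,"y":-0.001,"z":0,"ax":0,"ay":0,"az":0},{"hand":5,"x":0,"y":-0.002,"z":0,"ax":0,"ay":0,"az":0},{"hand":5,"x":0,"y":-0.002,"z":0,"ax":0,"ay":0,"az":0}]}}

```text
t: 18.62
tool_pos: [0.4798, -0.0814, 0.2584]
orientation: [2.133, 2.302, -0.001]
force: [3.0, -5.4, -1.7]
opening: 0.0116
gripper_force: 20.0
```

Emit:
{"name": "carry_out", "arguments": {"targets": [{"hand":5,"x":0,"y":-0.001,"z":0,"ax":0,"ay":0,"az":0},{"hand":5,"x":0,"y":-0.002,"z":0,"ax":0,"ay":0,"az":0},{"hand":5,"x":0,"y":-0.002,"z":0,"ax":0,"ay":0,"az":0}]}}

```text
t: 19.0
tool_pos: [0.4789, -0.0814, 0.2585]
orientation: [2.131, 2.299, 0.004]
force: [13.4, -5.3, -11.2]
opening: 0.0114
gripper_force: 20.0
```

Against the stop (13 N): the lid is shut. Release, rise and go to the bolt.

Emit:
{"name": "carry_out", "arguments": {"targets": [{"hand":40,"x":0,"y":0.0015,"z":0,"ax":0,"ay":0,"az":0},{"hand":40,"x":0,"y":0.0015,"z":0,"ax":0,"ay":0,"az":0},{"hand":40,"x":0,"y":0.0015,"z":0,"ax":0,"ay":0,"az":0},{"hand":50,"x":0,"y":0.0015,"z":-0.05,"ax":0,"ay":0,"az":0},{"hand":50,"x":0,"y":0.0015,"z":-0.075,"ax":0,"ay":0,"az":0},{"hand":50,"x":0,"y":0.0015,"z":-0.075,"ax":0,"ay":0,"az":0}]}}

```text
t: 19.75
tool_pos: [0.4797, -0.0806, 0.3352]
orientation: [2.133, 2.301, 0.003]
force: [1.0, 0.3, -0.4]
opening: 0.0469
gripper_force: 0.0
```

Run:
```python
from h import *
go(.6138,.0555,.14,94.7)
```

```text
shift [0.1256 0.144  0.0097] turn [ 0.0022  0.0047 -1.5768] tip [ 0.4805 -0.0809  0.1492] F [ 1.   0.3 -0.4] open 0.0469 grip 0.0 t 19.75
```

Emit:
{"name": "carry_out", "arguments": {"targets": [{"hand":50,"x":0.126,"y":0.144,"z":0,"ax":0,"ay":0,"az":-1.576},{"hand":50,"x":0.126,"y":0.144,"z":0,"ax":0,"ay":0,"az":-1.576},{"hand":50,"x":0.126,"y":0.144,"z":0,"ax":0,"ay":0,"az":-1.576},{"hand":50,"x":0.126,"y":0.144,"z":0,"ax":0,"ay":0,"az":-1.576},{"hand":50,"x":0.126,"y":0.144,"z":0,"ax":0,"ay":0,"az":-1.576},{"hand":50,"x":0.126,"y":0.144,"z":0,"ax":0,"ay":0,"az":-1.576},{"hand":50,"x":0.126,"y":0.144,"z":0,"ax":0,"ay":0,"az":-1.576},{"hand":50,"x":0.126,"y":0.144,"z":0,"ax":0,"ay":0,"az":-1.576}]}}

```text
t: 20.75
tool_pos: [0.6123, 0.0562, 0.3305]
orientation: [0.018, -3.139, 0.0]
force: [-0.5, 0.2, 0.3]
opening: 0.0462
gripper_force: 0.0
```

Emit:
{"name": "carry_out", "arguments": {"targets": [{"hand":50,"x":0,"y":0,"z":0,"ax":0,"ay":0,"az":-0.08},{"hand":50,"x":0,"y":0,"z":0,"ax":0,"ay":0,"az":-0.08},{"hand":50,"x":0,"y":0,"z":0,"ax":0,"ay":0,"az":-0.08}]}}

```text
t: 21.12
tool_pos: [0.6126, 0.0561, 0.3317]
orientation: [0.131, -3.137, -0.0]
force: [0.3, 0.0, 0.1]
opening: 0.0465
gripper_force: 0.0
```

Run:
```python
from h import *
go(.6138,.0555,.08,94.7)
b,_=read_camera("side"); a,_=read_camera("top")
k=lambda im,u,v:cv2.resize(im[v:v+120,u:u+156],(390,300),interpolation=cv2.INTER_CUBIC)
cv2.imwrite("pics/c5.png",np.hstack([k(a,260,140),k(b,270,170)]))
```

```text
shift [-0.0012 -0.0007  0.0657] turn [ 0.0001 -0.0015  0.0013] tip [0.6123 0.0561 0.1457] F [0.3 0.  0.1] open 0.0465 grip 0.0 t 21.125
```

View pics/c5.png

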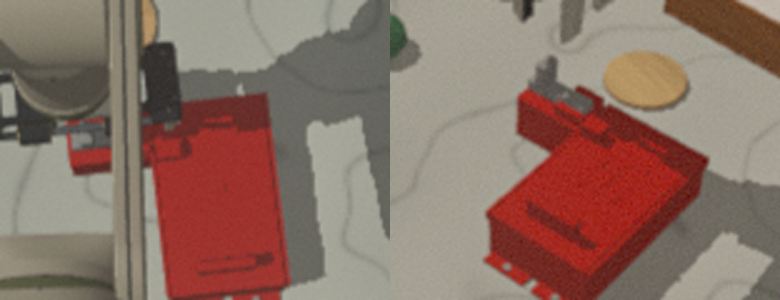

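The lid is shut, the bolt is still drawn (tab at about (545,75) on the right), and the gripper is above it. Next I grip the tab and push home.

Emit:
{"name": "carry_out", "arguments": {"targets": [{"hand":50,"x":-0.001,"y":-0.001,"z":0.045,"ax":0,"ay":0,"az":0},{"hand":50,"x":-0.001,"y":-0.001,"z":0.066,"ax":0,"ay":0,"az":0},{"hand":50,"x":-0.001,"y":-0.001,"z":0.066,"ax":0,"ay":0,"az":0},{"hand":5,"x":-0.001,"y":-0.001,"z":0.066,"ax":0,"ay":0,"az":0},{"hand":5,"x":-0.001,"y":-0.001,"z":0.066,"ax":0,"ay":0,"az":0},{"hand":5,"x":-0.001,"y":-0.001,"z":0.066,"ax":0,"ay":0,"az":0},{"hand":5,"x":-0.001,"y":-0.001,"z":0.066,"ax":0,"ay":0,"az":0}]}}

```text
t: 22.1
tool_pos: [0.6142, 0.0552, 0.2675]
orientation: [-0.134, 3.138, 0.0]
force: [-0.6, -0.9, 1.8]
opening: 0.0134
gripper_force: 20.0
```

Emit:
{"name": "carry_out", "arguments": {"targets": [{"hand":5,"x":0,"y":-0.01,"z":0,"ax":0,"ay":0,"az":0},{"hand":5,"x":0,"y":-0.02,"z":0,"ax":0,"ay":0,"az":0},{"hand":5,"x":0,"y":-0.03,"z":0,"ax":0,"ay":0,"az":0},{"hand":5,"x":0,"y":-0.033,"z":0,"ax":0,"ay":0,"az":0},{"hand":5,"x":0,"y":-0.034,"z":0,"ax":0,"ay":0,"az":0},{"hand":5,"x":0,"y":-0.035,"z":0,"ax":0,"ay":0,"az":0},{"hand":5,"x":0,"y":-0.035,"z":0,"ax":0,"ay":0,"az":0}]}}

```text
t: 22.98
tool_pos: [0.6173, 0.0201, 0.2675]
orientation: [-0.133, 3.138, 0.002]
force: [0.0, 5.6, 6.1]
opening: 0.014
gripper_force: 20.0
```

Emit:
{"name": "carry_out", "arguments": {"targets": [{"hand":5,"x":0,"y":-0.001,"z":0,"ax":0,"ay":0,"az":0},{"hand":5,"x":0,"y":-0.002,"z":0,"ax":0,"ay":0,"az":0},{"hand":5,"x":0,"y":-0.002,"z":0,"ax":0,"ay":0,"az":0}]}}

```text
t: 23.35
tool_pos: [0.6173, 0.0194, 0.2676]
orientation: [-0.134, 3.138, 0.006]
force: [-1.1, 11.9, 5.6]
opening: 0.0139
gripper_force: 20.0
```

The bolt is home against its stop (12 N). Release and rise.

Emit:
{"name": "carry_out", "arguments": {"targets": [{"hand":40,"x":0,"y":0.002,"z":0,"ax":0,"ay":0,"az":0},{"hand":50,"x":0,"y":0.002,"z":0,"ax":0,"ay":0,"az":0},{"hand":50,"x":0,"y":0.002,"z":0,"ax":0,"ay":0,"az":0},{"hand":50,"x":0,"y":0.002,"z":-0.05,"ax":0,"ay":0,"az":0},{"hand":50,"x":0,"y":0.002,"z":-0.11,"ax":0,"ay":0,"az":0},{"hand":50,"x":0,"y":0.002,"z":-0.15,"ax":0,"ay":0,"az":0},{"hand":50,"x":0,"y":0.002,"z":-0.15,"ax":0,"ay":0,"az":0},{"hand":50,"x":0,"y":0.002,"z":-0.15,"ax":0,"ay":0,"az":0}]}}

```text
t: 24.35
tool_pos: [0.6168, 0.0201, 0.4158]
orientation: [0.133, -3.138, 0.0]
force: [-0.6, 0.5, -0.3]
opening: 0.0464
gripper_force: 0.0
```

Run:
```python
from h import *
b,_=read_camera("side"); cv2.imwrite("pics/c6.png",cv2.resize(b[170:320,250:450],(800,600)))
```

```text
(no output)
```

View pics/c6.png

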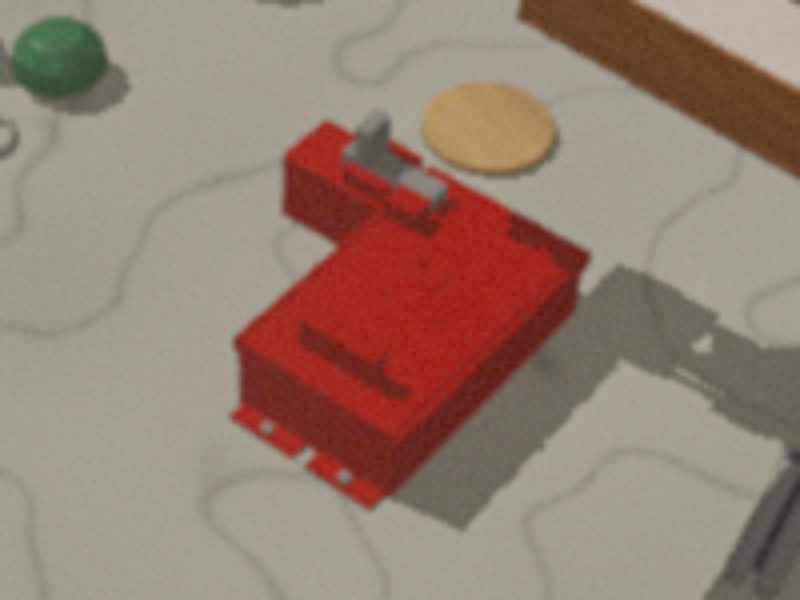

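The lid is shut and the bolt is home (tab at about (372,140), tongue over the lug at (430,190)), so I hand it in.

```bash
python3 -c "
from plant import robot
print(robot.close_job())"
```

```text
the job is handed in; nothing more can be done
None
```

The job is handed in at about 24 s of the 72 s allowed: the torch lies flat in the red case, the lid is shut and the bolt is home; the judge gave no verdict back.

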